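# Refit the snap ring that retains the sprung collar on a seed mill spindle

## Task

Take the steel snap ring off its parking stub by its two eyes, squeezing them together so that the ring spreads, lower it over the mill's upright spindle and press the sprung collar down gently with it until the groove is uncovered. Then let the ring contract into the groove, so that it sits level and keeps the collar held down by itself. Do not force the collar, and leave the jar and the dishes where they are.

Things in the scene. Friction and masses are not known exactly. Their poses are not given: they have to be found in the camera images.
- ring: Snap ring, plain steel, 4 mm thick, 90 g, loose, starts level and contracted. Origin: bore centre, underside; +x to its heel (hinge barrel 13 mm wide, 8 mm high, at x = 29 mm), -x to its two eyes. Two sprung jaws turn on the heel; contracted bore 34 mm, 50 mm outside. Arms to the eyes cross (8 mm high), so squeezing the eyes TOGETHER spreads the ring; keep fingertips 10 to 14 mm above the underside.
- eye_left (a point): Eye carried by the jaw on the ring's +y side, lying on its -y side: upright plate 18 mm long (x), 5 mm thick, from 9 to 44 mm above the underside, dark hole mark. Point: plate centre, 26.5 mm above the underside. Contracted: ring x = -36, y = -23 mm, 56 mm over both eyes, plates 0.27 rad off x. Spread to the stop: x = -40, y = -5 mm, about 14 mm over the outer faces, plates parallel to x.
- eye_right (a point): The other eye (y mirrored). Squeezing takes 5 N at first, 11 N at the stop. At the stop the bore clears a 40 mm shaft by 2 to 2.5 mm all round, and a firm grip (20 to 45 N) does no harm; it is needed so that the ring does not slip or turn in the fingers as it is pressed down. Gripped at the eyes' middle, the fingers stay at their middle (x = -40 once spread).
- jaw_left (a joint): Angle in rad of the jaw on the ring's +y side: 0 contracted, 0.27 fully spread (stop); about 0.01 in the groove, about 0.1 if the ring clamps the spindle outside the groove.
- jaw_right (a joint): The same for the jaw on the ring's -y side.
- stub: Grey plastic parking stub, fixed: round stand 20 mm high, 52 mm across (foot 64 mm), with a pin 20 mm across and 14 mm high on top that stands loosely in the ring's bore; the ring's underside lies on the stand and its eyes overhang the edge. Origin: centre of its underside.
- spindle_axis (a point): A point on the spindle axis 160 mm above the drive's underside, clear above the tip: start the descent here. The collar's spring gives 1.5 N plus 0.4 N per mm; firm stop 7 mm down (4.3 N), 0.5 mm above the groove's lower edge; over 20 N forces it. A ring on the collar can enter the groove when it is 3 to 7 mm down; the spring then lifts it against the groove's upper edge.
- drive: The mill's drive unit, fixed: white housing 170 (x) by 140 (y) by 75 mm high, with a round dark boss 68 mm across, 10 mm high on top. Origin: centre of the underside, on the spindle's vertical axis.
- drive_top (a point): Centre of the housing top, on the spindle axis. Steel spindle, 40 mm across, tapering over its last 6 mm to 28 mm. Its height setting is NOT measured: the tip stands 44 to 72 mm above this point. From the tip down: groove (34.6 mm across) from 18 to 27 mm; upper face of the collar at rest at 19.5 mm, so it covers the groove. Collar: aluminium disc 56 mm across, 6 mm thick.
- jar: Bystander: closed amber glass jar with black cap, 56 mm across, 75 mm high; origin at the centre of its underside.
- dish: Bystander: covered petri dish 90 mm across, 16 mm high, on the robot's side of the bench; origin at the centre of its underside.
- dish_far: Bystander: the same kind of dish, on the far side.
Things that resemble listed ones, but are neither listed nor needed, are in the scene too. What is shaped like the ring but yellow is not meant.

How it is judged:
By the outcome, as a careful person would: the job done as asked, in the order asked, and still so for the second after the job is handed in, with the robot touching nothing.
It also fails if it takes over 61 s, if anything falls off the work surface, if the arm or the gripper's body presses on something with over 40 N, if the wrist force passes 120 N, or if a joint passes its speed limit or range.

## Robot

A 6-joint arm with a two-finger parallel gripper is mounted at the origin on the work surface. World frame = base frame: x ahead of the robot, y to its left, z up, the work surface at z = 0. Lengths are in m, angles in degrees, forces in N, time in s.
With the tool pointing down it reaches from about 0.3 to 0.75 m from the base axis. Payload 8.5 kg.
Tool frame: the origin (TCP) lies between the finger pads; the fingertips stand 17 mm ahead of it and the grasp point (between the pads) lies 2 mm behind it (env.tip_reach is the distance from the TCP to the fingertips, in m); z points along the fingers, y is the line along which they close (so a half turn about z gives the same grasp; the last joint's range is limited). The gripper opens to 85 mm and grips with 20 to 120 N. Pads are 22 mm wide; open, the fingers measure 114 mm over their backs; the gripper's body (76 mm by 85 mm) begins 54 mm behind the grasp point. The pads swing forward as they close: fully open they stand 13 mm farther back than shut.
Start: joints at [-79.2, 21.807, 74.336, -0, 83.858, -12.336], TCP at [0.216, -0.506, 0.248] pointing down, gripper open.
Joint ranges: [-178.18, 178.18], [-50.72, 133.34], [12.68, 142.11], [-81.47, 261.47], [9.98, 163.14], [-165.26, 165.26]. Speed limits (degrees/s): [136.94, 136.94, 180, 180, 180, 180].

## Interface

Orientations are given as a 3x3 rotation matrix whose columns are the frame's x, y, z axes.
In Python, from rig import env, viewer gives the robot as it stands.
- The arm moves only by the tool move_arm, never from a script. Its argument "motion" is a list of rows, each a list of 2 entries, a list of its own where there are three numbers: the shift along the tool's x, y, z normalised to -1 to 1, where 1 is 50 mm, then the turn, a rotation vector about the tool's x, y, z normalised to -1 to 1, where 1 is 8 degrees. A call has 1 to 20 rows; each row shifts and turns the commanded pose from where the row before left it, along the tool's axes as they then stand; what a row does not reach is not made up. A row lasts 1/10 s, in which the tool goes at most 50 mm and 8.59 degrees, less where a joint would pass 70% of its speed; a pose out of reach is approached as far as the arm can. A call with a number of a shift or a turn outside -1 to 1 is refused whole. A call with a gripper value outside its range is refused whole. "claw" is the closure, from 0 (fully open) to 1 (shut), set as the call begins (left out, the last holds). The fingers move at their own pace and stop on an object; "force" is the grip in N (left out, the last holds). Time passes only in rows, so rows that do not move let the fingers close. It gives the time, the measured TCP pose, the force, the opening and the grip force at its end, in the units of the state.
- env.observe(): the state, without advancing time (a new reading comes with each control period).
- viewer.get_image(name): name is "scene" or "top" or "wrist"; returns a dict with "frame" (420x560x3 uint8, red, green, blue), "depth" (420x560 float32, m along the optical axis (not along the pixel's ray), 0 where there is no reading), "fx", "fy", "cx", "cy" (pixels), "k1" (the pictures are not rectified: a ray, as slopes to the right and down, at radius r is drawn at 1 + k1 r^2 times it, then the intrinsics apply), "eye" and "attitude" of the camera in the world; the wrist camera has in their place "T_tool_cam" (4x4, takes a point from camera to tool coordinates, whose origin is the TCP and whose axes are the flange's). Camera axes: x right, y up, looking along -z (the intrinsics and any distortion apply to the point x, -y, -z); pixel columns grow to the right and rows downward; lengths in m; the calibration is good to about 2 mm. A picture is of the moment at which its call begins: read the wrist's pose just before it.
- env.close_job(): hands the job in; it is judged then, once.
The state is a dict: "time_s": time; "q": joint angles; "qvel": joint speeds; "joint_efforts": joint torques, N m; "position": TCP position; "tool_rot": TCP orientation; "ft_force": force on the tool from outside, world axes, zero at the start; "wrist_torque": the same for the moment, N m; "grip_width": finger opening in m; "gripper_force": force on a finger pad.
Only numpy, scipy, OpenCV 4.12 (cv2) and the standard library are available. Lean on these libraries where they do the work, as an engineer would, in place of code of your own. Each camera call takes 0.05 s, during which the arm holds its last target. There are 200 camera calls.

## Working session

There is one attempt and no reset: what is moved stays moved. The work goes in short steps, Python scripts to look and compute and a tool call to move; the robot and the scene stay as the last step left them, time stands still between calls to the robot, and variables do not carry over. Pictures are saved under pics/ and viewed, at most 10 in all, crops included, and the job is handed in when it is done.

Besides the shell and the picture viewer there is one more tool, called after ">>>" as a command line: name --argument value ..., lists and objects as JSON in quotes. move_arm: Moves the arm, as the interface text tells. Scaled input: -1 to 1 covers 50 mm each way for a shift and 8 degrees each way for a turn. Its arguments: {"type":"object","properties":{"motion":{"type":"array","items":{"type":"array"}},"claw":{"type":"number"},"force":{"type":"number"}},"required":["motion"]}

```bash
ls; mkdir -p pics
cat > h.py <<'E'
import numpy as np, cv2, pickle
from rig import env, viewer
def grab(n):
    s=env.observe(); d=viewer.get_image(n); d['s']=s
    if n=='wrist':
        T=np.eye(4);T[:3,:3]=np.array(s['tool_rot']).reshape(3,3);T[:3,3]=s['position'];C=T@np.array(d['T_tool_cam'])
        d['R']=C[:3,:3];d['o']=C[:3,3]
    else:
        d['R']=np.array(d['attitude']).reshape(3,3);d['o']=np.array(d['eye'])
    return d
def rays(d,uv):
    uv=np.asarray(uv,float).reshape(-1,2)
    p=np.c_[(uv[:,0]-d['cx'])/d['fx'],(uv[:,1]-d['cy'])/d['fy']]
    q=p.copy()
    for _ in range(20): q=p/(1+d['k1']*(q**2).sum(1,keepdims=True))
    return np.c_[q[:,0],-q[:,1],-np.ones(len(q))]@d['R'].T
def plane(d,uv,z):
    r=rays(d,uv); return d['o']+r*((z-d['o'][2])/r[:,2])[:,None]
def cloud(d):
    v,u=np.mgrid[0:420,0:560]
    r=rays(d,np.c_[u.ravel(),v.ravel()])
    return (d['o']+r*d['depth'].reshape(-1,1)).reshape(420,560,3)
def save(d,n): cv2.imwrite('pics/'+n,d['frame'][:,:,::-1])
E
python3 - <<'E'
from h import *
a=grab('top');b=grab('scene');save(a,'t.png');save(b,'s.png')
pickle.dump((a,b),open('ab.pkl','wb'))
for d in(a,b):print(d['o'],d['R'],d['fx'],d['k1'])
s=a['s'];print(s['time_s'],s['ft_force'],s['grip_width'],s['tool_rot'],env.tip_reach)
E
```

```text
pics
[ 0.39455971 -0.00495716  1.14062223] [[ 0.03920132  0.9778123  -0.20578231]
 [-0.99922786  0.03781801 -0.01065268]
 [-0.00263404  0.20604101  0.97853981]] 508.4982775718799 -0.050438497100344426
[1.00786497 0.28257161 0.79992417] [[-0.556217   -0.67654935  0.4826009 ]
 [ 0.83101945 -0.45659249  0.31769478]
 [ 0.00541575  0.57775797  0.81619017]] 470.9786518981287 -0.157155768540237
0.0 [0.44192495 0.55815398 0.20768297] 0.0853477948638831 [[ 9.19567698e-01  3.92931500e-01 -2.91684795e-04]
 [ 3.92931501e-01 -9.19566641e-01  1.42392454e-03]
 [ 2.91281201e-04 -1.42400716e-03 -9.99998944e-01]] 0.017
```

View pics/t.png

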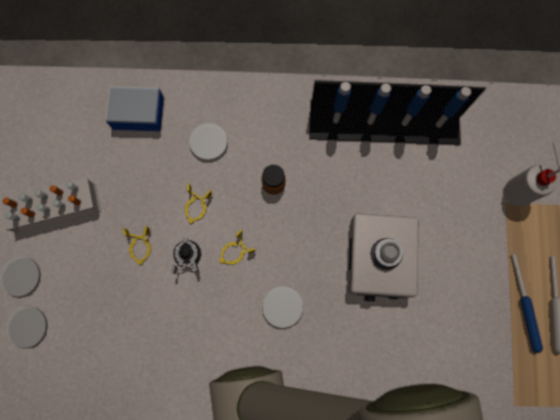

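View pics/s.png

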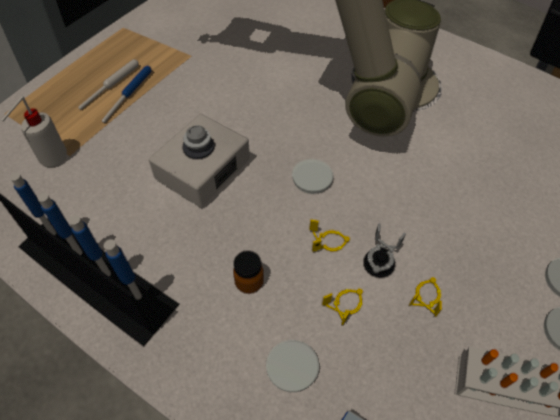

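In the top view, four ring-shaped things are at (196,205), (140,248), (236,250), all yellow, and (186,255). Only (186,255) is grey steel and stands on the stub, so it fits the description. Its eyes are near (180,273) and (194,273). The drive is at (385,255) with its spindle at (388,252), the jar at (273,180) and the dishes at (283,307) and (208,142).

Run:
```python
from h import *
a,b=pickle.load(open('ab.pkl','rb'))
c=[]
for d,(x0,y0,x1,y1) in((a,(150,220,220,290)),(b,(350,215,420,285))):
    k=d['frame'][y0:y1,x0:x1,::-1]; k=np.clip(k*1.8,0,255).astype('uint8'); c.append(cv2.resize(k,(400,400),interpolation=cv2.INTER_CUBIC))
cv2.imwrite('pics/c.png',np.hstack(c))
for n,d in(('top',a),('scene',b)):
    P=cloud(d)
    def rep(t,m):
        q=P[m]; print(n,t,len(q),q.mean(0).round(4) if len(q) else '',(q.min(0)+q.max(0)).round(4)/2 if len(q) else '', np.ptp(q,axis=0).round(4) if len(q) else '')
    z=P[...,2]
    if n=='top': w=lambda x0,y0,x1,y1:(np.indices((420,560))[1]>x0)&(np.indices((420,560))[1]<x1)&(np.indices((420,560))[0]>y0)&(np.indices((420,560))[0]<y1); W=[w(165,232,210,285),w(340,205,425,305)]
    else: W=[w(355,215,415,280),w(145,110,255,205)]
    for lo,hi in((.003,.015),(.015,.024),(.024,.03),(.03,.04),(.04,.056),(.056,.08)): rep(f'ring {lo}-{hi}',W[0]&(z>lo)&(z<hi))
    for lo,hi in((.07,.078),(.08,.088),(.088,.1),(.1,.105),(.105,.11),(.11,.115),(.115,.12),(.12,.125),(.125,.13),(.13,.14),(.14,.15)): rep(f'dr {lo}-{hi}',W[1]&(z>lo)&(z<hi))
```

```text
top ring 0.003-0.015 224 [0.5217 0.2016 0.0054] [0.5165  0.2041  0.00875] [0.1163 0.1028 0.0115]
top ring 0.015-0.024 297 [0.5251 0.2061 0.0205] [0.52035 0.2073  0.0195 ] [0.0654 0.0519 0.009 ]
top ring 0.024-0.03 152 [0.5231 0.2068 0.0263] [0.5231  0.20135 0.027  ] [0.0757 0.0565 0.0059]
top ring 0.03-0.04 81 [0.52   0.2074 0.0333] [0.5146  0.19885 0.0349 ] [0.0733 0.0509 0.0097]
top ring 0.04-0.056 25 [0.4893 0.2038 0.0496] [0.48995 0.19945 0.04855] [0.0235 0.0541 0.0147]
top ring 0.056-0.08 47 [0.49   0.2013 0.063 ] [0.49    0.19985 0.063  ] [0.0212 0.0544 0.013 ]
top dr 0.07-0.078 4105 [ 0.5317 -0.2232  0.0745] [ 0.5344 -0.2234  0.074 ] [0.1731 0.1407 0.008 ]
top dr 0.08-0.088 232 [ 0.5262 -0.213   0.0843] [ 0.5265  -0.21995  0.084  ] [0.1382 0.1218 0.0079]
top dr 0.088-0.1 17 [ 0.531  -0.2125  0.0888] [ 0.53325 -0.22095  0.0899 ] [0.0607 0.0501 0.0038]
top dr 0.1-0.105 16 [ 0.5311 -0.2192  0.1043] [ 0.5356  -0.22485  0.10365] [0.0474 0.0515 0.0027]
top dr 0.105-0.11 203 [ 0.5317 -0.2214  0.1077] [ 0.53415 -0.22425  0.1075 ] [0.054  0.0518 0.0049]
top dr 0.11-0.115 35 [ 0.5331 -0
[... 1249 characters left out ...]
[ 0.5413  -0.21825  0.09375] [0.0382 0.0354 0.0115]
scene dr 0.1-0.105 30 [ 0.5506 -0.2108  0.1034] [ 0.54395 -0.21975  0.10315] [0.0365 0.0433 0.0036]
scene dr 0.105-0.11 169 [ 0.5433 -0.217   0.1077] [ 0.53525 -0.22455  0.10755] [0.0564 0.0542 0.0049]
scene dr 0.11-0.115 33 [ 0.5464 -0.2158  0.1127] [ 0.5425 -0.2213  0.1125] [0.0398 0.029  0.005 ]
scene dr 0.115-0.12 43 [ 0.5434 -0.217   0.118 ] [ 0.53865 -0.22235  0.1175 ] [0.0327 0.0329 0.0049]
scene dr 0.12-0.125 167 [ 0.5358 -0.2255  0.1223] [ 0.53545 -0.22565  0.12245] [0.0391 0.0404 0.0049]
scene dr 0.125-0.13 43 [ 0.5411 -0.2214  0.1266] [ 0.53565 -0.22545  0.12675] [0.0325 0.0307 0.0034]
scene dr 0.13-0.14 0   
scene dr 0.14-0.15 0
```

View pics/c.png

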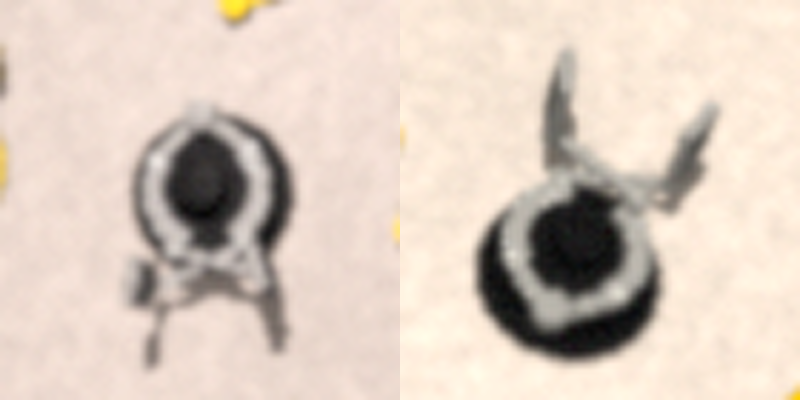

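The crop confirms it: the grey ring sits on the stub, heel at the top and both eyes toward the robot. The depth values fit as well: eyes at 0.029–0.064, collar face near 0.1075, so the tip is near 0.127. Moving above the ring.

>>> move_arm --motion '[[[0.58,-0.6,0],[0,0,0]],[[0.58,-0.6,0],[0,0,0]],[[0.58,-0.6,0],[0,0,0]],[[0.58,-0.6,0],[0,0,0]],[[0.58,-0.6,0],[0,0,0]],[[0.58,-0.6,0],[0,0,0]],[[0.58,-0.6,0],[0,0,0]],[[0.58,-0.6,0],[0,0,0]],[[0.58,-0.6,0],[0,0,0]],[[0.58,-0.6,0],[0,0,0]],[[0.58,-0.6,0],[0,0,0]],[[0.58,-0.6,0],[0,0,0]],[[0.58,-0.6,0],[0,0,0]],[[0.58,-0.6,0],[0,0,0]],[[0.58,-0.6,0],[0,0,0]],[[0.58,-0.6,0],[0,0,0]],[[0.58,-0.6,0],[0,0,0]],[[0.58,-0.6,0],[0,0,0]],[[0,0,0],[0,0,0.75]],[[0,0,0],[0,0,0.75]]]' --claw 0 --force 20

```text
time_s: 2.1
position: [0.4838, 0.1971, 0.2476]
tool_rot: [[0.982, 0.191, -0.001], [0.191, -0.982, -0.0], [-0.001, 0.0, -1.0]]
ft_force: [0.1, -0.3, -0.4]
grip_width: 0.0852
gripper_force: 0.0
```

Run:
```python
from h import *
d=grab('wrist');save(d,'w1.png');pickle.dump(d,open('w1.pkl','wb'))
print(d['s']['position'],d['s']['tool_rot'],d['o'],np.array(d['T_tool_cam']).round(3),d['s']['ft_force'])
P=cloud(d);z=P[...,2]
m=np.linalg.norm(P[...,:2]-[.51,.2],axis=2)<.07
for lo,hi in((.021,.03),(.03,.055),(.056,.072)):
    q=P[m&(z>lo)&(z<hi)];print(lo,len(q),q.min(0) if len(q) else 0,q.max(0) if len(q) else 0)
```

```text
[0.48383105 0.19708559 0.24758559] [[ 9.81545292e-01  1.91225026e-01 -1.35247920e-03]
 [ 1.91224844e-01 -9.81546224e-01 -2.63670026e-04]
 [-1.37794115e-03  1.76449521e-07 -9.99999051e-01]] [0.55312572 0.20942235 0.37307032] [[ 0.     0.961  0.277  0.07 ]
 [ 1.    -0.    -0.     0.001]
 [ 0.     0.277 -0.961 -0.126]
 [ 0.     0.     0.     1.   ]] [ 0.11579612 -0.32782383 -0.39495636]
0.021 1051 [0.4876622  0.17800428 0.02100126] [0.56124702 0.22977839 0.02965386]
0.03 287 [0.48935601 0.1765507  0.03003416] [0.53781019 0.22327771 0.05470123]
0.056 175 [0.47844847 0.17118511 0.05605061] [0.50328775 0.2252061  0.06583806]
```

View pics/w1.png

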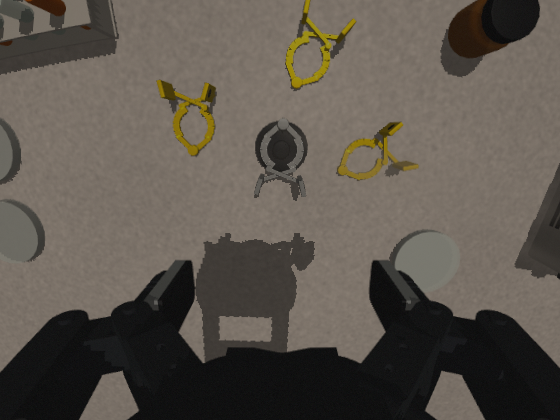

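The wrist view shows the steel ring at (280,150), heel at (283,124) and eyes at (259,185) and (302,187), nearly in line with the tool. The next script takes the eyes' centroids and the ring's yaw.

Run:
```python
from h import *
d=pickle.load(open('w1.pkl','rb'));P=cloud(d);z=P[...,2]
m=np.linalg.norm(P[...,:2]-[.51,.2],axis=2)<.07
q=P[m&(z>.059)&(z<.068)]
L=q[q[:,1]>.2];R=q[q[:,1]<.2]
for s in(L,R): print(len(s),s.mean(0),(s.min(0)+s.max(0))/2,np.median(s[:,2]))
# pixel route: eye tops at z=.064, bright ring
h=d['frame'].astype(int);
# heel: highest-image-row grey bright pixels on stand
zz=P[m&(z>.0225)&(z<.03)]
l,r=[(s.min(0)+s.max(0))/2 for s in(L,R)];mid=(l+r)/2;v=l-r
yaw=np.arctan2(-v[0],v[1]);print('mid',mid,'sep',np.hypot(*v[:2]),'yaw',np.degrees(yaw))
ux=np.array([np.cos(yaw),np.sin(yaw)]);uy=np.array([-ux[1],ux[0]])
rel=(zz[:,:2]-mid[:2]);a=np.c_[rel@ux,rel@uy];print(a.min(0),a.max(0),'heel',a[a[:,0]>.058].mean(0))
t=np.array(d['s']['tool_rot']).reshape(3,3);print('in tool',t.T@(mid-d['s']['position']),env.tip_reach)
```

```text
83 [0.48813727 0.22203291 0.06364486] [0.48763431 0.22202328 0.0625247 ] 0.06393350670286513
81 [0.49469535 0.17620721 0.06372849] [0.49475199 0.1763006  0.06287285] 0.06381211716513707
mid [0.49119315 0.19916194 0.06269878] sep 0.04627337507511678 yaw 8.848261086445818
[-0.00169495 -0.02521225] [0.07079008 0.0244644 ] heel [ 0.06303032 -0.00042397]
in tool [ 0.00787805 -0.00063025  0.18487613] 0.017
```

Run:
```python
from h import *
d=pickle.load(open('w1.pkl','rb'));P=cloud(d)
T=(P-d['s']['position'])@np.array(d['s']['tool_rot']).reshape(3,3)
m=(np.abs(T[...,1])<.07)&(np.abs(T[...,0])<.03)&(T[...,2]<.06)&(T[...,2]>-.06)
for s in(1,-1):
    q=T[m&(T[...,1]*s>0)];print(len(q),np.percentile(q,[0,2,50,98,100],axis=0).round(4))
```

```text
9587 [[-0.0133  0.0002 -0.06  ]
 [-0.0102  0.008  -0.0596]
 [ 0.0074  0.0537 -0.0488]
 [ 0.0169  0.069  -0.0022]
 [ 0.0181  0.07    0.0047]]
9854 [[-0.0133 -0.07   -0.06  ]
 [-0.0102 -0.0684 -0.0595]
 [ 0.0074 -0.0522 -0.049 ]
 [ 0.0168 -0.007  -0.0021]
 [ 0.0181 -0.0001  0.0038]]
```

>>> move_arm --motion '[[[0.156,-0.012,0.9],[0,0,0.27]],[[0,0,0.9],[0,0,0]],[[0,0,0.9],[0,0,0]],[[0,0,0],[0,0,0]]]'

```text
time_s: 2.55
position: [0.4887, 0.1973, 0.1087]
tool_rot: [[0.988, 0.157, -0.011], [0.157, -0.988, -0.002], [-0.011, -0.0, -1.0]]
ft_force: [0.8, -0.6, 1.2]
grip_width: 0.0858
gripper_force: 0.0
```

>>> move_arm --motion '[[[0,0,0],[0,0,0]],[[0,0,0],[0,0,0]],[[0,0,0],[0,0,0]]]'

```text
time_s: 2.85
position: [0.4924, 0.1982, 0.1155]
tool_rot: [[0.988, 0.156, 0.004], [0.156, -0.988, 0.001], [0.004, -0.0, -1.0]]
ft_force: [0.8, 0.3, -0.7]
grip_width: 0.0853
gripper_force: 0.0
```

>>> move_arm --motion '[[[-0.012,-0.016,0.22],[0,0,0]],[[0,0,0.22],[0,0,0]],[[0,0,0.22],[0,0,0]],[[0,0,0.22],[0,0,0]],[[0,0,0.22],[0,0,0]],[[0,0,0.22],[0,0,0]],[[0,0,0],[0,0,0]],[[0,0,0],[0,0,0]],[[0,0,0],[0,0,0]]]' --claw 0.24

```text
time_s: 3.75
position: [0.491, 0.1988, 0.0477]
tool_rot: [[0.988, 0.156, 0.001], [0.156, -0.988, 0.0], [0.001, -0.0, -1.0]]
ft_force: [-0.0, 0.1, 0.2]
grip_width: 0.065
gripper_force: 0.0
```

Run:
```python
from h import *
d=grab('wrist');save(d,'w2.png');P=cloud(d)
p=np.array(d['s']['position']);T=(P-p)@np.array(d['s']['tool_rot']).reshape(3,3)
print(p,d['s']['grip_width'],np.array(d['s']['tool_rot']).round(4))
for s in(1,-1):
    m=(T[...,1]*s>.025)&(T[...,1]*s<.07)&(np.abs(T[...,0])<.013)&(P[...,2]>.015)
    q=T[m];print('finger',len(q),q.max(0),q[np.argsort(q[:,2])[-15:]].mean(0))
z=P[...,2];m=(z>.06)&(z<.067)&(np.abs(T[...,1])<.03)&(T[...,0]>-.015)&(T[...,0]<.03)
for s in(1,-1):
    q=T[m&(T[...,1]*s>0)];print('eye',len(q),(q.min(0)+q.max(0))/2 if len(q) else '',np.ptp(q,axis=0) if len(q) else '')
```

```text
[0.49104876 0.19877718 0.04769335] 0.06498705956772771 [[ 9.877e-01  1.561e-01  8.000e-04]
 [ 1.561e-01 -9.877e-01  1.000e-04]
 [ 9.000e-04 -0.000e+00 -1.000e+00]]
finger 15278 [0.01299879 0.0690347  0.01120702] [0.00028137 0.03386865 0.01050511]
finger 15288 [ 0.01299848 -0.0250004   0.01128409] [ 0.0012392  -0.03156195  0.01028322]
eye 475 [ 0.00024701  0.02295279 -0.0150402 ] [0.0184763  0.00880506 0.0051266 ]
eye 476 [ 0.0004755  -0.02354818 -0.01502219] [0.01841315 0.00921831 0.00537697]
```

View pics/w2.png

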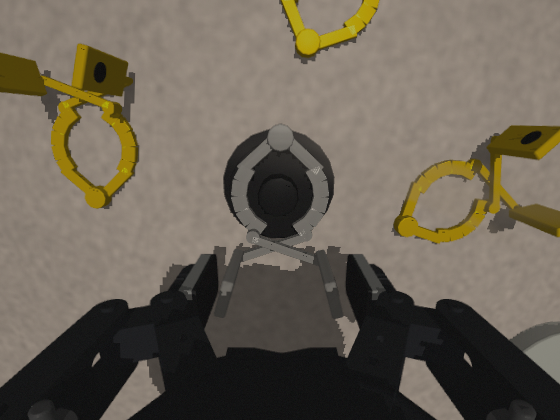

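The wrist view shows the eyes at (232,283) and (327,283), centred between the pads to 0.3 mm, and fingertips 10.5 mm ahead of the TCP. I close in steps, raising the arm to make up for the pads' forward swing.

>>> move_arm --motion '[[[0,0,0.05],[0,0,0]],[[0,0,0],[0,0,0]],[[0,0,0],[0,0,0]]]' --claw 0.33

```text
time_s: 4.1
position: [0.4908, 0.1987, 0.0449]
tool_rot: [[0.988, 0.156, 0.0], [0.156, -0.988, 0.0], [0.0, -0.0, -1.0]]
ft_force: [-0.1, -0.3, -0.3]
grip_width: 0.0571
gripper_force: 0.1
```

>>> move_arm --motion '[[[0,0,-0.015],[0,0,0]],[[0,0,-0.015],[0,0,0]],[[0,0,0],[0,0,0]]]' --claw 0.43

```text
time_s: 4.4
position: [0.4908, 0.1987, 0.0463]
tool_rot: [[0.988, 0.156, 0.0], [0.156, -0.988, -0.0], [-0.0, 0.0, -1.0]]
ft_force: [-0.2, -0.4, -1.4]
grip_width: 0.0488
gripper_force: 5.8
```

>>> move_arm --motion '[[[0,0,-0.01],[0,0,0]],[[0,0,-0.012],[0,0,0]],[[0,0,0],[0,0,0]]]' --claw 0.53

```text
time_s: 4.7
position: [0.4908, 0.1987, 0.0474]
tool_rot: [[0.988, 0.156, -0.0], [0.156, -0.988, -0.0], [-0.0, 0.0, -1.0]]
ft_force: [-0.3, -0.2, -1.0]
grip_width: 0.0401
gripper_force: 7.0
```

>>> move_arm --motion '[[[0,0,-0.005],[0,0,0]],[[0,0,-0.006],[0,0,0]],[[0,0,0],[0,0,0]]]' --claw 0.63

```text
time_s: 5.0
position: [0.4908, 0.1988, 0.048]
tool_rot: [[0.988, 0.156, 0.0], [0.156, -0.988, 0.0], [0.0, -0.0, -1.0]]
ft_force: [-1.6, 1.0, 1.0]
grip_width: 0.0317
gripper_force: 8.8
```

>>> move_arm --motion '[[[0,0,-0.004],[0,0,0]],[[0,0,-0.004],[0,0,0]],[[0,0,0],[0,0,0]]]' --claw 0.74

```text
time_s: 5.3
position: [0.4908, 0.1988, 0.0485]
tool_rot: [[0.988, 0.156, 0.0], [0.156, -0.988, 0.0], [0.0, -0.0, -1.0]]
ft_force: [-1.8, 1.4, 4.3]
grip_width: 0.0226
gripper_force: 10.8
```

>>> move_arm --motion '[[[0,0,0],[0,0,0]],[[0,0,0],[0,0,0]],[[0,0,0],[0,0,0]],[[0,0,0],[0,0,0]]]' --claw 1 --force 40

```text
time_s: 5.7
position: [0.4911, 0.1988, 0.0489]
tool_rot: [[0.988, 0.156, 0.001], [0.156, -0.988, 0.0], [0.001, 0.0, -1.0]]
ft_force: [-2.1, 0.8, 6.9]
grip_width: 0.0117
gripper_force: 39.2
```

```bash
cat > ring.py <<'E'
from h import *
def fit(q2,r0):
    from scipy.optimize import least_squares
    return least_squares(lambda p:np.hypot(*(q2-p[:2]).T)-p[2],[*q2.mean(0),r0],loss='soft_l1',f_scale=.001).x
def toolpts(d):
    P=cloud(d);p=np.array(d['s']['position']);R=np.array(d['s']['tool_rot']).reshape(3,3)
    return P,(P-p)@R
E
python3 - <<'E'
from ring import *
d=grab('wrist');save(d,'w3.png');pickle.dump(d,open('w3.pkl','wb'));P,T=toolpts(d)
print(d['s']['position'],d['s']['grip_width'],d['s']['gripper_force'],d['s']['ft_force'])
m=(T[...,0]>.012)&(T[...,0]<.08)&(np.abs(T[...,1])<.035)&(T[...,2]<.031)
q=T[m];print(len(q),q.min(0),q.max(0))
A=np.c_[q[:,:2],np.ones(len(q))]
for lo,hi in((.012,.03),(.03,.045),(.045,.06),(.06,.08)):
    k=q[(q[:,0]>lo)&(q[:,0]<hi)];print(lo,len(k),np.percentile(k[:,2],[10,25,50,75,90]).round(4),k[:,1].min(),k[:,1].max())
E
```

```text
[0.49106832 0.19876207 0.04887121] 0.01174920173450425 39.150211215019226 [-2.14057811  0.82162052  6.93010141]
26691 [ 0.0120004  -0.03496617 -0.12558163] [0.07610086 0.0349955  0.03095393]
0.012 17003 [-0.0829 -0.0783 -0.0649 -0.0375  0.0275] -0.03496617017787801 0.03499550286841628
0.03 3583 [0.0147 0.0157 0.025  0.0288 0.0294] -0.03195586302715917 0.033734327082381325
0.045 3458 [0.0238 0.0246 0.0284 0.0291 0.0296] -0.03176488419606683 0.03341312536390963
0.06 2647 [-0.1256 -0.1256  0.0203  0.0242  0.0251] -0.024220072399885627 0.026144845230691927
```

View pics/w3.png

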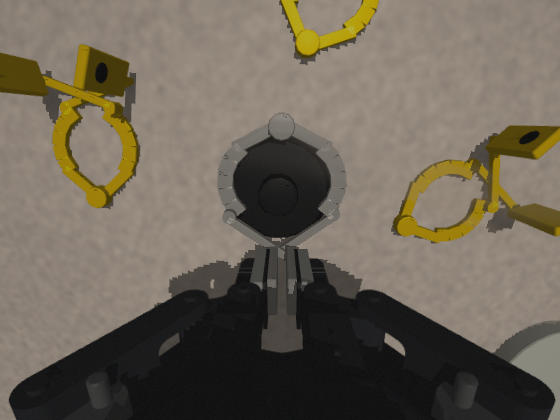

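The ring is spread and gripped by both eyes: jaws at (232,185) and (335,185), heel at (281,126). Its underside is about 28.5 mm below the TCP, so the tips are 11.5 mm above it, as wanted. Lifting.

>>> move_arm --motion '[[[0,0,-0.1],[0,0,0]],[[0,0,-0.2],[0,0,0]],[[0,0,-0.4],[0,0,0]],[[0,0,-0.6],[0,0,0]],[[0,0,-0.6],[0,0,0]],[[0,0,-0.6],[0,0,0]],[[0,0,-0.5],[0,0,0]],[[0,0,-0.2],[0,0,0]],[[0,0,0],[0,0,0]],[[0,0,0],[0,0,0]]]'

```text
time_s: 6.75
position: [0.4903, 0.1986, 0.2073]
tool_rot: [[0.988, 0.156, -0.002], [0.156, -0.988, -0.0], [-0.002, 0.0, -1.0]]
ft_force: [0.2, 0.1, -0.7]
grip_width: 0.0124
gripper_force: 39.2
```

```bash
cat >> ring.py <<'E'
def ringpose(d):
    P,T=toolpts(d)
    m=(T[...,0]>.015)&(T[...,0]<.08)&(np.abs(T[...,1])<.04)&(T[...,2]<.034)&(T[...,2]>.012)
    q=T[m]
    # jaws' upper face only: annulus, excluding heel and arms
    k=q[(q[:,2]>.02)&(q[:,0]>.025)&(q[:,0]<.062)]
    A=np.c_[k[:,:2],np.ones(len(k))];c=None;w=np.ones(len(k),bool)
    for _ in range(5):
        c=np.linalg.lstsq(A[w],k[w,2],rcond=None)[0];e=k[:,2]-A@c;w=np.abs(e)<max(.0015,2*np.median(np.abs(e[w])))
    k=k[w]
    h=q[(q[:,2]<.0215)&(q[:,0]>.058)]
    print('n',len(k),'plane',c,'z@40',c@[.04,0,1],'rms',e[w].std(),'tilt deg x,y',np.degrees(c[:2]))
    for x in np.arange(.026,.062,.004):
        s=k[np.abs(k[:,0]-x)<.0007];L=s[s[:,1]<0,1];R=s[s[:,1]>0,1]
        if len(L) and len(R): print(round(x,3),'L',L.min().round(4),L.max().round(4),'R',R.min().round(4),R.max().round(4),'mid',((L.min()+R.max())/2).round(4),((L.max()+R.min())/2).round(4))
    if len(h): print('heel',len(h),h.mean(0),h.min(0),h.max(0))
    print('x range',q[:,0].min(),q[:,0].max())
E
python3 - <<'E'
from ring import *
d=grab('wrist');save(d,'w4.png');pickle.dump(d,open('w4.pkl','wb'))
s=d['s'];print(s['time_s'],s['position'],s['grip_width'],s['gripper_force'],s['ft_force'],np.array(s['tool_rot']).round(4))
ringpose(d)
E
```

```text
6.75 [0.49028209 0.19857392 0.20727793] 0.012373810448750282 39.217976331710815 [ 0.20790038  0.11677538 -0.68524438] [[ 9.878e-01  1.559e-01 -1.900e-03]
 [ 1.559e-01 -9.878e-01 -4.000e-04]
 [-1.900e-03  1.000e-04 -1.000e+00]]
n 2456 plane [-0.01668555  0.00093543  0.02539264] z@40 0.02472522117469904 rms 0.0006021533402094881 tilt deg x,y [-0.95601169  0.05359642]
0.026 L -0.0227 -0.0207 R 0.0224 0.0315 mid 0.0044 0.0009
0.03 L -0.0289 -0.0185 R 0.0202 0.0307 mid 0.0009 0.0008
0.034 L -0.0308 -0.0215 R 0.0237 0.0324 mid 0.0008 0.0011
0.038 L -0.0315 -0.0233 R 0.0251 0.0336 mid 0.0011 0.0009
0.042 L -0.0318 -0.0239 R 0.0259 0.0336 mid 0.0009 0.001
0.046 L -0.0316 -0.0235 R 0.0256 0.0335 mid 0.001 0.0011
0.05 L -0.0307 -0.0222 R 0.0239 0.0327 mid 0.001 0.0009
0.054 L -0.0291 -0.019 R 0.0213 0.0313 mid 0.0011 0.0011
0.058 L -0.0268 -0.0165 R 0.0183 0.0288 mid 0.001 0.0009
heel 532 [0.07017887 0.0009537  0.02024673] [ 0.06412177 -0.0052864   0.01832473] [0.07608441 0.00703423 0.02149597]
x range 0.015015066367912534 0.07608440690262222
```

In hand, the ring's centre is at tool (0.0405, 0.001), with the heel at 0.070 and the underside 28.7 mm below the TCP. Moving over the spindle.

>>> move_arm --motion '[[[-0.045,0.3,0],[0,0,0]],[[-0.089,0.6,0],[0,0,0]],[[-0.111,0.75,0],[0,0,0]],[[-0.111,0.75,0],[0,0,0]],[[-0.111,0.75,0],[0,0,0]],[[-0.111,0.75,0],[0,0,0]],[[-0.111,0.75,0],[0,0,0]],[[-0.111,0.75,0],[0,0,0]],[[-0.111,0.75,0],[0,0,0]],[[-0.111,0.75,0],[0,0,0]],[[-0.111,0.75,0],[0,0,0]],[[-0.082,0.55,0],[0,0,0]],[[-0.041,0.278,0],[0,0,0]],[[0,0,0],[0,0,0]],[[0,0,0],[0,0,0]],[[0,0,0],[0,0,0]],[[0,0,0],[0,0,0]]]'

```text
time_s: 8.5
position: [0.495, -0.2286, 0.2085]
tool_rot: [[0.988, 0.158, 0.0], [0.158, -0.988, 0.0], [0.0, -0.0, -1.0]]
ft_force: [0.3, -0.2, -0.8]
grip_width: 0.0121
gripper_force: 39.2
```

Run:
```python
from ring import *
d=grab('wrist');save(d,'w5.png');pickle.dump(d,open('w5.pkl','wb'))
s=d['s'];p=np.array(s['position']);print(s['time_s'],p,s['grip_width'],s['ft_force'],np.array(s['tool_rot']).round(4))
ringpose(d)
P,T=toolpts(d)
m=(np.hypot(T[...,0]-.04,T[...,1])<.06)&(T[...,2]>.04)
q=T[m]+0; zt=T[m][:,2]
print('hist',np.histogram(p[2]-zt,bins=np.arange(.07,.135,.003)))
tip=q[(p[2]-zt>.124)];print('tip',len(tip),(tip.min(0)+tip.max(0))/2,np.ptp(tip,axis=0),np.median(tip[:,2]))
co=q[(p[2]-zt>.104)&(p[2]-zt<.111)];print('collar',len(co),co.min(0),co.max(0),np.median(co[:,2]))
H=T[(np.abs(P[...,2]-.075)<.004)&(np.abs(P[...,0]-.53)<.08)&(np.abs(P[...,1]+.224)<.065)]
A=np.c_[H[:,:2],np.ones(len(H))];print('housing slope',np.linalg.lstsq(A,H[:,2],rcond=None)[0])
```

```text
8.5 [ 0.4949619  -0.22863964  0.20849219] 0.012055712793971536 [ 0.33565143 -0.23459108 -0.78772742] [[ 9.875e-01  1.575e-01  0.000e+00]
 [ 1.575e-01 -9.875e-01  1.000e-04]
 [ 1.000e-04 -1.000e-04 -1.000e+00]]
n 2468 plane [-0.01230088  0.00081077  0.02519419] z@40 0.024702154873096526 rms 0.0006155044355324673 tilt deg x,y [-0.70478877  0.04645354]
0.026 L -0.0228 -0.0201 R 0.0224 0.0315 mid 0.0044 0.0011
0.03 L -0.0289 -0.0184 R 0.0206 0.0307 mid 0.0009 0.0011
0.034 L -0.0303 -0.0215 R 0.0236 0.0326 mid 0.0011 0.001
0.038 L -0.0315 -0.0229 R 0.0251 0.0336 mid 0.0011 0.0011
0.042 L -0.0317 -0.024 R 0.0259 0.0336 mid 0.0009 0.0009
0.046 L -0.0317 -0.0236 R 0.0255 0.0334 mid 0.0009 0.001
0.05 L -0.0309 -0.0218 R 0.0241 0.0326 mid 0.0008 0.0011
0.054 L -0.0291 -0.0191 R 0.0212 0.0313 mid 0.0011 0.0011
0.058 L -0.0265 -0.0165 R 0.0182 0.0285 mid 0.001 0.0009
heel 539 [0.07015492 0.00100026 0.0202876 ] [ 0.064138   -0.00529721  0.01855343] [0.07609122 0.00706141 0.02147191]
x range 0.015001032658341911 0.07609122161179062
hist (array([  12, 6952,  494,    1,  204,   84,    0,    0,    0,    0,    0,
          0, 1185,  145,    7,    9,  203, 1589,  550,  128,    0]), array([0.07 , 0.073, 0.076, 0.079, 0.082, 0.085, 0.088, 0.091, 0.094,
       0.097, 0.1  , 0.103, 0.106, 0.109, 0.112, 0.115, 0.118, 0.121,
       0.124, 0.127, 0.13 , 0.133]))
tip 678 [0.0404936  0.00464214 0.081877  ] [0.03663319 0.035826   0.00522111] 0.08272630223479924
collar 1329 [ 0.01210981 -0.02279205  0.09814271] [0.06302882 0.03248876 0.10235898] 0.10031209765306426
housing slope [-0.00047018 -0.00159159  0.13361308]
```

View pics/w5.png

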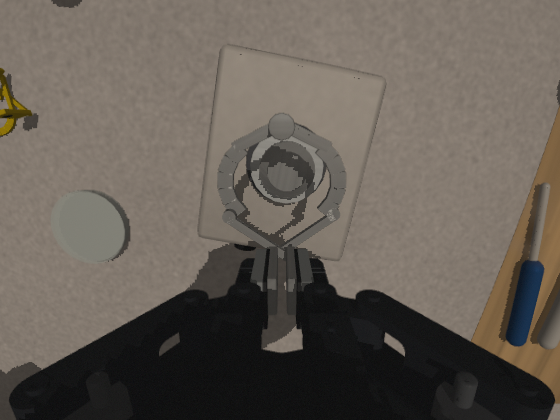

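Ring at (282,180), directly over the collar and spindle near (288,172); the ring must go a few mm along tool +y. The next script takes the spindle's height profile and axis.

Run:
```python
from ring import *
d=pickle.load(open('w5.pkl','rb'));P,T=toolpts(d);p=np.array(d['s']['position'])
h=p[2]-T[...,2]
q=T[(np.hypot(T[...,0]-.041,T[...,1]-.004)<.03)&(h>.114)&(h<.135)];hq=p[2]-q[:,2]
print('all spindle',q.min(0),q.max(0),(q.min(0)+q.max(0))/2)
for c in ((.0405,.0046),):
    r=np.hypot(q[:,0]-c[0],q[:,1]-c[1])
    for a in range(0,24,2):
        s=hq[(r>=a*.001)&(r<(a+2)*.001)]
        if len(s):print(a,len(s),np.percentile(s,[5,25,50,75,95]).round(4))
# outer boundaries per column/row of the collar (r 28 disc)
co=T[(np.hypot(T[...,0]-.041,T[...,1]-.004)<.036)&(h>.1055)&(h<.111)]
r=np.hypot(co[:,0]-.0405,co[:,1]-.0046)
th=np.degrees(np.arctan2(co[:,1]-.0046,co[:,0]-.0405))
for a in range(-180,180,20):
    s=r[(th>=a)&(th<a+20)]
    if len(s)>5:print('collar',a,len(s),s.min().round(4),s.max().round(4))
```

```text
all spindle [ 0.01985613 -0.01493936  0.07926645] [0.05992352 0.02441497 0.09444623] [0.03988982 0.0047378  0.08685634]
0 27 [0.1212 0.1214 0.1218 0.1222 0.1226]
2 73 [0.1207 0.1213 0.1218 0.1221 0.1226]
4 123 [0.1206 0.1213 0.1217 0.1222 0.1227]
6 174 [0.1207 0.1213 0.1217 0.1223 0.1229]
8 223 [0.1206 0.1214 0.1218 0.1222 0.1228]
10 274 [0.1206 0.1212 0.1216 0.1221 0.1226]
12 310 [0.1208 0.1214 0.1219 0.1228 0.1279]
14 448 [0.1211 0.1247 0.1259 0.1268 0.1278]
16 393 [0.1228 0.1237 0.1244 0.1251 0.126 ]
18 400 [0.1205 0.1218 0.1225 0.123  0.1239]
20 38 [0.1208 0.1212 0.1215 0.1218 0.123 ]
collar -180 62 0.0237 0.0284
collar -160 71 0.023 0.0281
collar -140 78 0.0223 0.0279
collar -120 87 0.0215 0.0278
collar -100 102 0.0205 0.0275
collar -80 107 0.0197 0.0276
collar -60 114 0.0194 0.0272
collar -40 89 0.0194 0.0261
collar -20 17 0.0195 0.0215
collar 0 41 0.0195 0.0229
collar 20 42 0.0195 0.0228
collar 40 67 0.0196 0.0261
collar 60 72 0.0205 0.0274
collar 80 95 0.021 0.028
collar 100 84 0.0223 0.0281
collar 120 71 0.0229 0.0278
collar 140 66 0.0236 0.0285
collar 160 64 0.0239 0.0283
```

>>> move_arm --motion '[[[-0.012,0.072,0.1],[0,0,0]],[[0,0,0.25],[0,0,0]],[[0,0,0.25],[0,0,0]],[[0,0,0.2],[0,0,0]],[[0,0,0.1],[0,0,0]],[[0,0,0],[0,0,0]],[[0,0,0],[0,0,0]],[[0,0,0],[0,0,0]],[[0,0,0],[0,0,0]]]'

```text
time_s: 9.45
position: [0.495, -0.2336, 0.1638]
tool_rot: [[0.988, 0.156, 0.001], [0.156, -0.988, -0.001], [0.001, 0.001, -1.0]]
ft_force: [0.6, -0.4, -0.0]
grip_width: 0.0122
gripper_force: 39.2
```

```bash
cat >> ring.py <<'E'
def spin(d,lo=.118):
    P,T=toolpts(d);h=P[...,2]
    m=(np.hypot(T[...,0]-.041,T[...,1]-.001)<.0235)&(T[...,2]>.029)
    rim=T[m&(h>.1185)&(h<.132)]
    print('spindle bbox mid',(rim.min(0)+rim.max(0))/2,np.ptp(rim,axis=0),'h95',np.percentile(h[m],[90,98]))
    c=rim[:,:2].mean(0);t=np.arctan2(*(rim[:,:2]-c).T[::-1]);r=np.hypot(*(rim[:,:2]-c).T)
    o=[]
    for a in np.arange(-np.pi,np.pi,np.pi/18):
        k=(t>=a)&(t<a+np.pi/18)
        if k.sum()>3:o.append(rim[k][np.argsort(r[k])[-2],:2])
    f=fit(np.array(o),.02);print('circle',f)
E
python3 - <<'E'
from ring import *
d=grab('wrist');save(d,'w6.png');pickle.dump(d,open('w6.pkl','wb'))
s=d['s'];p=np.array(s['position']);print(s['time_s'],p,s['grip_width'],s['ft_force'],np.array(s['tool_rot']).round(4))
ringpose(d);spin(d)
E
```

```text
9.45 [ 0.49498438 -0.23355089  0.163814  ] 0.012157195383873247 [ 0.60644104 -0.36520411 -0.01698956] [[ 9.878e-01  1.560e-01  7.000e-04]
 [ 1.560e-01 -9.878e-01 -5.000e-04]
 [ 6.000e-04  6.000e-04 -1.000e+00]]
n 2465 plane [-0.01443855  0.00093474  0.0252927 ] z@40 0.024715160595740644 rms 0.0005761029033200221 tilt deg x,y [-0.82726791  0.05355651]
0.026 L -0.0228 -0.0202 R 0.0225 0.0313 mid 0.0042 0.0011
0.03 L -0.029 -0.0185 R 0.0207 0.0306 mid 0.0008 0.0011
0.034 L -0.0308 -0.0216 R 0.0232 0.0324 mid 0.0008 0.0008
0.038 L -0.0316 -0.0233 R 0.025 0.0337 mid 0.0011 0.0009
0.042 L -0.0319 -0.0241 R 0.0259 0.0337 mid 0.0009 0.0009
0.046 L -0.0318 -0.0236 R 0.0258 0.0334 mid 0.0008 0.0011
0.05 L -0.031 -0.0218 R 0.0238 0.0327 mid 0.0008 0.001
0.054 L -0.0292 -0.0192 R 0.0214 0.0309 mid 0.0009 0.0011
0.058 L -0.0266 -0.0164 R 0.0184 0.0287 mid 0.0011 0.001
heel 538 [0.07010671 0.00093167 0.02027636] [ 0.06368204 -0.00527232  0.01862209] [0.07609617 0.00704138 0.02149494]
x range 0.01502159174775763 0.07609617041252457
spindle bbox mid [ 0.04066476 -0.00027788  0.03998434] [0.03988207 0.03986354 0.01003318] h95 [0.1259946  0.12747441]
circle [ 0.0406229  -0.00019013  0.01983883]
```

The ring's centre is 1.2 mm to tool +y of the axis and the heel stands about 0.8° high; I correct both, then start over the tip.

>>> move_arm --motion '[[[0,-0.024,0],[0,-0.1,0]],[[0,0,0],[0,0,0]],[[0,0,0.06],[0,0,0]],[[0,0,0.06],[0,0,0]],[[0,0,0],[0,0,0]],[[0,0,0],[0,0,0]],[[0,0,0],[0,0,0]]]'

```text
time_s: 10.2
position: [0.4946, -0.2323, 0.1574]
tool_rot: [[0.988, 0.156, -0.014], [0.156, -0.988, -0.002], [-0.014, 0.0, -1.0]]
ft_force: [0.3, -0.8, -0.4]
grip_width: 0.0121
gripper_force: 39.2
```

Run:
```python
from ring import *
d=grab('wrist');save(d,'w7.png')
s=d['s'];p=np.array(s['position']);print(s['time_s'],p,s['grip_width'],s['ft_force'],s['wrist_torque'],np.array(s['tool_rot']).round(4))
ringpose(d);spin(d)
```

```text
10.2 [ 0.49457552 -0.23229023  0.15741193] 0.012087887836285154 [ 0.34488396 -0.8184056  -0.41634294] [ 0.02946224  0.01552697 -0.01619508] [[ 0.9877  0.156  -0.0137]
 [ 0.156  -0.9878 -0.0022]
 [-0.0139  0.     -0.9999]]
n 2452 plane [-0.01653578  0.00112861  0.02541975] z@40 0.0247583151539951 rms 0.0005930192333012597 tilt deg x,y [-0.94743018  0.0646643 ]
0.026 L -0.0228 -0.0206 R 0.0224 0.0315 mid 0.0043 0.0009
0.03 L -0.0291 -0.0183 R 0.0206 0.0309 mid 0.0009 0.0011
0.034 L -0.0308 -0.0215 R 0.0233 0.0324 mid 0.0008 0.0009
0.038 L -0.0316 -0.0234 R 0.0251 0.0337 mid 0.001 0.0009
0.042 L -0.0317 -0.0238 R 0.0259 0.0335 mid 0.0009 0.001
0.046 L -0.0318 -0.0238 R 0.0257 0.0334 mid 0.0008 0.001
0.05 L -0.0308 -0.0218 R 0.0239 0.0327 mid 0.001 0.0011
0.054 L -0.0291 -0.0186 R 0.0214 0.0314 mid 0.0011 0.0014
0.058 L -0.0264 -0.0161 R 0.0182 0.0286 mid 0.0011 0.0011
heel 529 [0.07012737 0.00090611 0.02023131] [ 0.06412201 -0.0052873   0.01802826] [0.07607449 0.00706495 0.02149744]
x range 0.015003615897935507 0.07607448634999857
spindle bbox mid [0.04120285 0.00108721 0.03354492] [0.04036134 0.03989806 0.00908918] h95 [0.12581768 0.12719294]
circle [0.04137393 0.00110227 0.0198786 ]
```

Centred within 0.3 mm. Descending over the spindle to just above the collar, checking force.

>>> move_arm --motion '[[[0.002,0,0.04],[0,0,0]],[[0.002,0,0.04],[0,0,0]],[[0,0,0.04],[0,0,0]],[[0.002,0,0.04],[0,0,0]],[[0,0,0.04],[0,0,0]],[[0,0,0.04],[0,0,0]],[[0,0,0.04],[0,0,0]],[[0,0,0],[0,0,0]],[[0,0,0],[0,0,0]]]'

```text
time_s: 11.15
position: [0.4947, -0.2323, 0.1434]
tool_rot: [[0.988, 0.156, -0.014], [0.156, -0.988, -0.002], [-0.014, -0.0, -1.0]]
ft_force: [0.7, -0.5, -0.7]
grip_width: 0.0123
gripper_force: 39.2
```

>>> move_arm --motion '[[[0,0,0.03],[0,0,0]],[[0,0,0.03],[0,0,0]],[[0,0,0.02],[0,0,0]],[[0,0,0.02],[0,0,0]],[[0,0,0],[0,0,0]],[[0,0,0],[0,0,0]],[[0,0,0],[0,0,0]]]'

```text
time_s: 11.85
position: [0.4946, -0.2323, 0.1384]
tool_rot: [[0.988, 0.156, -0.014], [0.156, -0.988, -0.002], [-0.014, 0.0, -1.0]]
ft_force: [-0.0, -0.7, -1.8]
grip_width: 0.0122
gripper_force: 39.2
```

>>> move_arm --motion '[[[0,0,0.02],[0,0,0]],[[0,0,0.02],[0,0,0]],[[0,0,0.02],[0,0,0]],[[0,0,0],[0,0,0]],[[0,0,0],[0,0,0]],[[0,0,0],[0,0,0]]]'

```text
time_s: 12.45
position: [0.4946, -0.2323, 0.1355]
tool_rot: [[0.988, 0.156, -0.014], [0.156, -0.988, -0.002], [-0.014, 0.0, -1.0]]
ft_force: [-0.1, -0.3, 1.1]
grip_width: 0.0118
gripper_force: 39.6
```

```bash
cat >> ring.py <<'E'
def collar(d):
    P,T=toolpts(d);h=P[...,2]
    # collar cells seen outside the ring (r 22-27.5 around axis) and ring top
    a=np.hypot(T[...,0]-.041,T[...,1]-.001)
    m=(a<.0195)&(a>.013);print('rim h',np.percentile(h[m],[50,95,99]).round(4))
    m=(a>.0205)&(a<.0275)&(h>.09)&(h<.1145);print('collar/ring h',np.histogram(h[m],bins=np.arange(.094,.115,.001)))
E
python3 - <<'E'
from ring import *
d=grab('wrist');save(d,'w8.png');s=d['s'];f=[s['ft_force']]
for _ in range(2): f.append(grab('wrist')['s']['ft_force'])
print(s['time_s'],s['position'],np.array(f).round(2),s['wrist_torque']);ringpose(d);collar(d)
E
```

```text
12.45 [ 0.49463461 -0.23232114  0.13547575] [[-0.1  -0.33  1.15]
 [-0.14  0.57  0.11]
 [-0.47  0.13  1.  ]] [-0.00326224 -0.08057999 -0.0310128 ]
n 2457 plane [-0.01137021  0.0014915   0.0251107 ] z@40 0.02465589273836314 rms 0.0005942711196308533 tilt deg x,y [-0.65146497  0.08545666]
0.026 L -0.0233 -0.0202 R 0.0229 0.0315 mid 0.0041 0.0014
0.03 L -0.029 -0.0189 R 0.0211 0.0305 mid 0.0007 0.0011
0.034 L -0.0302 -0.0215 R 0.0237 0.0324 mid 0.0011 0.0011
0.038 L -0.0317 -0.0233 R 0.0252 0.0338 mid 0.001 0.001
0.042 L -0.0319 -0.024 R 0.0259 0.0338 mid 0.0009 0.0009
0.046 L -0.0317 -0.024 R 0.0257 0.0335 mid 0.0009 0.0009
0.05 L -0.0309 -0.0223 R 0.0241 0.0326 mid 0.0009 0.0009
0.054 L -0.0291 -0.019 R 0.0214 0.0309 mid 0.0009 0.0012
0.058 L -0.027 -0.0089 R 0.0112 0.0287 mid 0.0008 0.0011
heel 709 [0.06765174 0.00097615 0.01871614] [ 0.05804148 -0.00923047  0.01204204] [0.07608892 0.01148512 0.02148338]
x range 0.015019763902327583 0.07608892468457536
rim h [0.1241 0.1275 0.1281]
collar/ring h (array([  0,   0,   0,   0,   0,   0,   0,   0,   0,   3, 131, 746, 581,
        89,  60, 412, 662, 167,   9,  56,  49]), array([0.094, 0.095, 0.096, 0.097, 0.098, 0.099, 0.1  , 0.101, 0.102,
       0.103, 0.104, 0.105, 0.106, 0.107, 0.108, 0.109, 0.11 , 0.111,
       0.112, 0.113, 0.114, 0.115]))
```

View pics/w8.png

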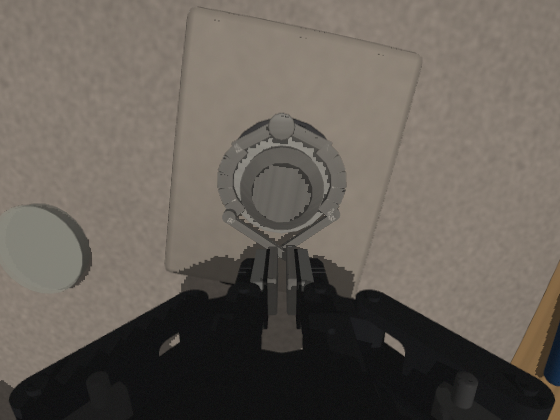

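The ring (282,180) is centred around the spindle (283,195) and resting on the collar, which is down about 1.5 mm. Pressing 4 mm more.

>>> move_arm --motion '[[[0,0,0.016],[0,0,0]],[[0,0,0.016],[0,0,0]],[[0,0,0.016],[0,0,0]],[[0,0,0.016],[0,0,0]],[[0,0,0.016],[0,0,0]],[[0,0,0],[0,0,0]],[[0,0,0],[0,0,0]],[[0,0,0],[0,0,0]]]'

```text
time_s: 13.4
position: [0.4946, -0.2323, 0.1314]
tool_rot: [[0.988, 0.156, -0.014], [0.156, -0.988, -0.002], [-0.014, 0.0, -1.0]]
ft_force: [0.6, 0.0, 2.5]
grip_width: 0.012
gripper_force: 39.9
```

Run:
```python
from ring import *
d=grab('wrist');save(d,'w9.png');s=d['s'];f=[s['ft_force']]
for _ in range(3): f.append(grab('wrist')['s']['ft_force'])
print(s['time_s'],s['position'],np.array(f).round(2),s['wrist_torque'],s['grip_width']);ringpose(d);collar(d)
```

```text
13.4 [ 0.49458609 -0.23229834  0.13144413] [[ 0.65  0.01  2.51]
 [ 0.91  0.98  1.7 ]
 [ 0.64  0.46  2.99]
 [ 1.1  -0.03  1.72]] [ 0.05183402 -0.28940401 -0.00181836] 0.011964341665084168
n 2408 plane [-0.01362651  0.00041545  0.02515616] z@40 0.024611100292340652 rms 0.0005929487375878094 tilt deg x,y [-0.78074156  0.02380341]
0.026 L -0.0228 -0.0208 R 0.0224 0.0315 mid 0.0043 0.0008
0.03 L -0.0287 -0.0199 R 0.0222 0.0307 mid 0.001 0.0011
0.034 L -0.0303 -0.0215 R 0.0237 0.0321 mid 0.0009 0.0011
0.038 L -0.0315 -0.0233 R 0.0251 0.0337 mid 0.0011 0.0009
0.042 L -0.0319 -0.0238 R 0.026 0.0335 mid 0.0008 0.0011
0.046 L -0.0317 -0.0239 R 0.0258 0.0335 mid 0.0009 0.001
0.05 L -0.0308 -0.0223 R 0.0242 0.0327 mid 0.0009 0.0009
0.054 L -0.029 -0.0191 R 0.0213 0.0314 mid 0.0012 0.0011
0.058 L -0.0269 -0.0159 R 0.0182 0.0286 mid 0.0009 0.0011
heel 618 [0.06905832 0.0009312  0.01964245] [ 0.05808771 -0.00919898  0.01206334] [0.07609225 0.01135294 0.02148303]
x range 0.015003026336150988 0.07609225477810415
rim h [0.124  0.1274 0.1281]
collar/ring h (array([  0,   0,   0,   0,   0,   0,  98, 563, 510,  79,  53, 379, 669,
       177,  12,  51, 102,  25,   0,   0,   0]), array([0.094, 0.095, 0.096, 0.097, 0.098, 0.099, 0.1  , 0.101, 0.102,
       0.103, 0.104, 0.105, 0.106, 0.107, 0.108, 0.109, 0.11 , 0.111,
       0.112, 0.113, 0.114, 0.115]))
```

Collar down about 5–5.5 mm with around 3 N. The ring's underside is at 0.102 and its top at 0.106, inside the groove band (0.1007–0.1097). I open in steps, following the eyes down and forward.

>>> move_arm --motion '[[[0.005,0,0.006],[0,0,0]],[[0.004,0,0.006],[0,0,0]],[[0,0,0],[0,0,0]]]' --claw 0.74

```text
time_s: 13.9
position: [0.4948, -0.2322, 0.1307]
tool_rot: [[0.988, 0.156, -0.014], [0.156, -0.988, -0.002], [-0.014, -0.0, -1.0]]
ft_force: [-0.8, -0.3, 2.0]
grip_width: 0.0223
gripper_force: 8.9
```

>>> move_arm --motion '[[[0.008,0,0.008],[0,0,0]],[[0.007,0,0.008],[0,0,0]],[[0,0,0],[0,0,0]]]' --claw 0.63

```text
time_s: 14.2
position: [0.4955, -0.2321, 0.1298]
tool_rot: [[0.988, 0.156, -0.014], [0.156, -0.988, -0.002], [-0.015, -0.0, -1.0]]
ft_force: [-1.5, -0.1, 2.7]
grip_width: 0.0315
gripper_force: 8.1
```

Run:
```python
from ring import *
d=grab('wrist');save(d,'w10.png');s=d['s'];print(s['time_s'],s['position'],s['ft_force'],s['wrist_torque'],s['grip_width']);ringpose(d);collar(d);spin(d)
```

```text
14.2 [ 0.4954662  -0.23208562  0.12981664] [-1.54274786 -0.08958051  2.651025  ] [-0.11526818  0.1845932  -0.00031556] 0.03153382711488454
n 2269 plane [-0.01527422 -0.00097558  0.02396803] z@40 0.02335706334430164 rms 0.0005807873005437669 tilt deg x,y [-0.87514833 -0.05589674]
0.026 L -0.0241 -0.0184 R 0.0211 0.0259 mid 0.0009 0.0014
0.03 L -0.0266 -0.0203 R 0.0225 0.0282 mid 0.0008 0.0011
0.034 L -0.0273 -0.0211 R 0.0234 0.0297 mid 0.0012 0.0011
0.038 L -0.0282 -0.0211 R 0.0237 0.0305 mid 0.0012 0.0013
0.042 L -0.0287 -0.0208 R 0.023 0.0308 mid 0.001 0.0011
0.046 L -0.0278 -0.0196 R 0.0219 0.03 mid 0.0011 0.0011
0.05 L -0.0267 -0.0175 R 0.0194 0.0286 mid 0.001 0.0009
0.054 L -0.0249 -0.0143 R 0.0163 0.0272 mid 0.0011 0.001
0.058 L -0.0229 -0.0123 R 0.0141 0.0246 mid 0.0008 0.0009
heel 625 [0.06797362 0.00095201 0.01864   ] [ 0.05801393 -0.01357253  0.01221815] [0.0746951  0.01725208 0.02148522]
x range 0.015009213643378514 0.07469509507710793
rim h [0.1237 0.1273 0.1281]
collar/ring h (array([   0,    0,    0,    0,    0,    1,   21,  125,   86,   14,  162,
       1100,  899,  116,   44,  153,  113,   14,    0,    0,    0]), array([0.094, 0.095, 0.096, 0.097, 0.098, 0.099, 0.1  , 0.101, 0.102,
       0.103, 0.104, 0.105, 0.106, 0.107, 0.108, 0.109, 0.11 , 0.111,
       0.112, 0.113, 0.114, 0.115]))Traceback (most recent call last):
  File "<stdin>", line 2, in <module>
  File "ring.py", line 29, in spin
    print('spindle bbox mid',(rim.min(0)+rim.max(0))/2,np.ptp(rim,axis=0),'h95',np.percentile(h[m],[90,98]))
                              ~~~~~~~^^^
    return umr_minimum(a, axis, None, out, keepdims, initial, where)
ValueError: zero-size array to reduction operation minimum which has no identity
```

The ring's height (top 0.106) is unchanged and it is contracting evenly. Continuing.

>>> move_arm --motion '[[[0.01,0,0.009],[0,0,0]],[[0.01,0,0.009],[0,0,0]],[[0,0,0],[0,0,0]]]' --claw 0.53

```text
time_s: 14.55
position: [0.4965, -0.2319, 0.1289]
tool_rot: [[0.988, 0.156, -0.014], [0.156, -0.988, -0.002], [-0.014, -0.0, -1.0]]
ft_force: [-1.3, -0.4, 1.3]
grip_width: 0.0403
gripper_force: 7.2
```

>>> move_arm --motion '[[[0.015,0,0.012],[0,0,0]],[[0.01,0,0.012],[0,0,0]],[[0,0,0],[0,0,0]]]' --claw 0.43

```text
time_s: 14.85
position: [0.4978, -0.2317, 0.1277]
tool_rot: [[0.988, 0.156, -0.014], [0.156, -0.988, -0.002], [-0.014, -0.0, -1.0]]
ft_force: [-2.2, -1.5, 2.9]
grip_width: 0.0489
gripper_force: 6.1
```

>>> move_arm --motion '[[[0.008,0,0.014],[0,0,0]],[[0,0,0.014],[0,0,0]],[[0,0,0],[0,0,0]],[[0,0,0],[0,0,0]]]' --claw 0.28

```text
time_s: 15.25
position: [0.4982, -0.2316, 0.1262]
tool_rot: [[0.988, 0.156, -0.014], [0.156, -0.988, -0.002], [-0.014, -0.0, -1.0]]
ft_force: [-0.2, -0.5, -0.1]
grip_width: 0.0612
gripper_force: 0.0
```

Run:
```python
from ring import *
d=grab('wrist');save(d,'w11.png');s=d['s'];print(s['time_s'],s['position'],s['ft_force'],s['wrist_torque'],s['grip_width'],s['gripper_force']);ringpose(d);collar(d)
```

```text
15.25 [ 0.49819627 -0.23159935  0.12624918] [-0.21718004 -0.53398007 -0.10309242] [0.00853724 0.00111743 0.03557801] 0.06116957914076817 0.0
n 800 plane [-0.01181893 -0.00011363  0.02312217] z@40 0.022649413735543394 rms 0.0005957462832723165 tilt deg x,y [-0.67717501 -0.00651038]
0.026 L -0.0237 -0.0226 R 0.0252 0.0258 mid 0.001 0.0013
0.03 L -0.0253 -0.0237 R 0.0267 0.0282 mid 0.0014 0.0015
0.034 L -0.0259 -0.0246 R 0.0273 0.0285 mid 0.0013 0.0014
0.038 L -0.0261 -0.025 R 0.0273 0.0288 mid 0.0013 0.0012
0.042 L -0.0259 -0.0241 R 0.0264 0.0282 mid 0.0011 0.0012
0.046 L -0.0248 -0.0225 R 0.0251 0.0275 mid 0.0013 0.0013
0.05 L -0.0236 -0.021 R 0.0231 0.0263 mid 0.0013 0.0011
0.054 L -0.0209 -0.0085 R 0.0106 0.0237 mid 0.0014 0.0011
0.058 L -0.0176 -0.0001 R 0.0004 0.0205 mid 0.0014 0.0001
heel 1047 [0.0639791  0.00130663 0.01606716] [ 0.05800046 -0.01501075  0.01266107] [0.07193554 0.01882318 0.02149648]
x range 0.015002223871659906 0.07193554225697853
rim h [0.1223 0.1269 0.1278]
collar/ring h (array([  0,   0,   0,   0,   2,   2,   3,  39, 224, 238,  36,  57, 510,
       564,  69,  30, 170, 183,  24,   0,   0]), array([0.094, 0.095, 0.096, 0.097, 0.098, 0.099, 0.1  , 0.101, 0.102,
       0.103, 0.104, 0.105, 0.106, 0.107, 0.108, 0.109, 0.11 , 0.111,
       0.112, 0.113, 0.114, 0.115]))
```

View pics/w11.png

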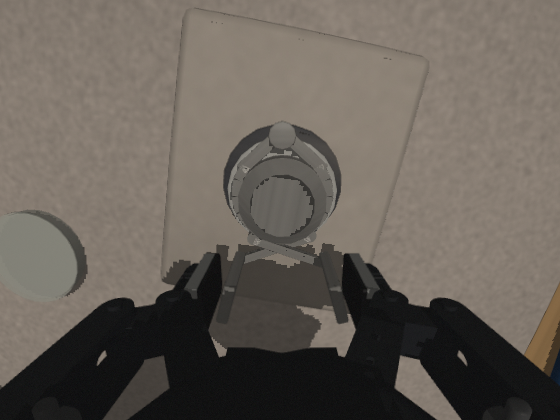

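The ring has contracted: its bore is hidden under the spindle's edge at (283,205), eyes at (232,285) and (333,285), and the pads are free. Opening fully, rising and checking.

>>> move_arm --motion '[[[0,0,0],[0,0,0]],[[0,0,0],[0,0,0]],[[0,0,0],[0,0,0]],[[0,0,-0.1],[0,0,0]],[[0,0,-0.3],[0,0,0]],[[0,0,-0.6],[0,0,0]],[[0,0,-0.6],[0,0,0]],[[0,0,-0.4],[0,0,0]],[[0,0,0],[0,0,0]],[[0,0,0],[0,0,0]],[[0,0,0],[0,0,0]]]' --claw 0

```text
time_s: 16.4
position: [0.4992, -0.2312, 0.2253]
tool_rot: [[0.988, 0.156, -0.015], [0.156, -0.988, -0.001], [-0.015, -0.002, -1.0]]
ft_force: [-0.3, -0.9, -0.3]
grip_width: 0.0855
gripper_force: 0.0
```

Run:
```python
from ring import *
a=grab('wrist');b=grab('scene');c=grab('top');s=a['s'];print(s['time_s'],s['position'],s['ft_force'],s['grip_width'])
ax=np.array([.5355,-.2262])
for n,d in(('w',a),('s',b),('t',c)):
    P=cloud(d);z=P[...,2];r=np.hypot(P[...,0]-ax[0],P[...,1]-ax[1])
    for t,lo,hi in(('rim',.013,.0195),('ring+collar',.0205,.0275)):
        print(n,t,np.histogram(z[(r>lo)&(r<hi)&(z>.095)&(z<.13)],bins=np.arange(.096,.131,.001))[0])
    R=np.array(s['tool_rot']).reshape(3,3);T=(P-np.r_[ax,0])@R
    m=(z>.125)&(z<.155)&(T[...,0]<-.02)&(T[...,0]>-.06)&(abs(T[...,1])<.04)
    if n!='t':
      for sg in(1,-1):
        q=np.c_[T[...,:2],z[...,None]][m&(T[...,1]*sg>0)]
        if len(q):k=q[q[:,2]>np.percentile(q[:,2],98)-.004];print(n,'eye',len(k),k.mean(0).round(4),'top',np.percentile(q[:,2],[50,98]).round(4))
    m=(r>.0205)&(z>.1035)&(z<.112)
    if n=='w':
        for th in range(-180,180,30):
            k=m&(np.degrees(np.arctan2(T[...,1],T[...,0]))//30*30==th);print(th,k.sum(),np.percentile(z[k],[10,50,90]).round(4) if k.sum()>5 else '',end=' | ')
k=np.clip(b['frame'][100:190,140:260,::-1]*1.6,0,255).astype('uint8');k1=a['frame'][40:360,100:460,::-1]
cv2.imwrite('pics/f.png',np.hstack([cv2.resize(k,(427,320),interpolation=3),k1]))
```

```text
16.4 [ 0.49923073 -0.23121237  0.22534457] [-0.31068645 -0.92922879 -0.34123577] 0.08546066190036104
w rim [  0   0   0   0   0   1   5   9   2   1   2   5   0   1   1   2   1   1
   1   2   0   2   3   5  41 150 189 165 172 155 146  92  15   1]
w ring+collar [  0   0   0   0   1  25 112 143  27  43 304 348  68  12  76  83  13   0
   0   0   0   0   0   0   6  13   3   0   0   0   0   0   0   0]
w eye 167 [-0.0386  0.0234  0.1469] top [0.1466 0.1482]
w eye 164 [-0.0388 -0.0224  0.1469] top [0.1467 0.1481]
-180 218 [0.1062 0.1082 0.1115] | -150 78 [0.1045 0.1075 0.1114] | -120 75 [0.1039 0.1069 0.1076] | -90 81 [0.1043 0.1069 0.1076] | -60 87 [0.1058 0.107  0.1079] | -30 171 [0.1063 0.1098 0.1113] | 0 183 [0.1065 0.1104 0.1115] | 30 112 [0.1041 0.1071 0.1079] | 60 100 [0.1049 0.1069 0.1079] | 90 77 [0.1042 0.107  0.108 ] | 120 75 [0.1061 0.107  0.1076] | 150 239 [0.1064 0.1102 0.1115] | s rim [ 0  0  0  1  1  0  2  2  5  2  1  3  4  4  2  3  2  5  4  3  3  2  3  7
 16 14 20 18 21 16  9  7  2  1]
s ring+collar [ 4  5  2  3  4  8 16  7 17 19 27 18  7  5  8  9  3  2  2  2  1  0  1  2
  1  2  2  2  0  0  0  0  0  0]
s eye 18 [-0.0376  0.0212  0.1462] top [0.1392 0.1474]
s eye 24 [-0.0368 -0.0236  0.1464] top [0.1384 0.1483]
t rim [0 0 0 0 0 0 0 0 0 0 0 0 0 0 0 0 0 0 0 0 1 0 1 1 2 6 2 6 5 4 3 3 2 0]
t ring+collar [ 0  0  0  3  2  3  6  5  6 14  8 10 10  7  2  3  4  1  0  2  0  0  0  0
  0  0  0  0  1  1  0  0  0  0]
```

View pics/f.png

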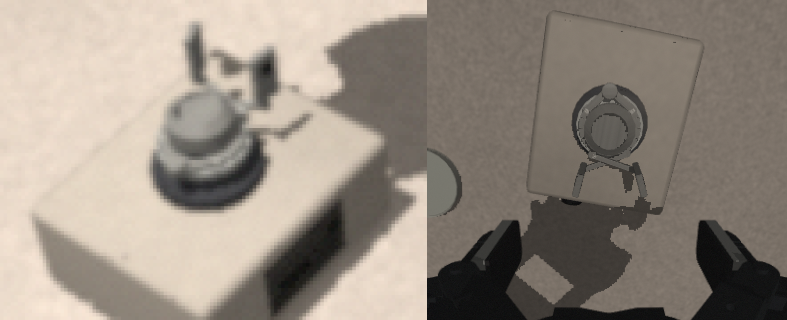

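The final views show the ring round the spindle at (608,115) in the right panel. It is level, with its top at 0.107 all round, and the eyes are 46 mm apart, so it is contracted in the groove rather than clamped on the shaft. The collar stays down at about 0.103, and the gripper is clear.

```bash
python3 -c "
from rig import env
print(env.close_job())"
```

```text
the job is handed in; nothing more can be done
None
```

The job is handed in (no result came back): the ring sits level in the spindle groove and holds the collar down about 5 mm by itself, the gripper is clear, and the arm never went near the jar or the dishes.

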